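# Unlatch the orange specimen case

## Task

Unlatch the specimen case with the orange lid: lift its draw-latch lever up and over, past centre, until it stays standing open by itself and its wire hook has dropped free of the catch on the lid. Keep the blue-lidded case latched, leave the reagent bottle standing where it is, and let go of the lever at the end.

Things in the scene. Friction and masses are not known exactly. Their poses are not given: they have to be found in the camera images.
- orange_case_hinge (a point): Pivot of the latch lever on the orange-lidded grey case; 116 mm above the bench, 40 mm behind the case's front, mid-width. Axes fixed to the case: x to its rear (away from the robot), y along the pivot, z up. Closed, the steel lever lies level along -x; at its tip, 80 mm from the pivot and 40 mm clear of the case, a yellow crossbar, 16 mm diameter, 28 mm long along y, is to be pinched by its ends.
- orange_case_lever (a joint): Its lever's angle, rad: 0 closed, 1.57 straight up, 2.2 open stop, leaning to the rear. At angle q the crossbar is -80 cos(q) mm along x, +80 sin(q) mm along z from the pivot. Over-centre action: about 2.5 N at the crossbar to start, none near 1.17 rad; let go below, it snaps shut; above 1.3 it swings on to the stop within 1 s, and the wire hook behind the pivot drops off its catch.
- blue_case_lever (a joint): Lever angle, rad, of the other case, alike but for its blue lid; 0 closed, to stay so. Each case is 170 mm deep, 180 wide, 104 high, fixed to the bench, turned up to 0.35 rad; its catch and hook stand up to 124 mm above the bench. They stand side by side 0.38 to 0.6 m apart, either way round.
- bottle: Closed clear reagent bottle with blue cap and paper label, 68 mm diameter, 150 mm high, about 0.4 kg, standing loose between the rear halves of the cases. Origin at the centre of its underside, z up the bottle.
Not all that is in view belongs to the job. What is shaped like the bottle but red is not meant.

How it is judged:
By the outcome, as a careful person would: the job done as asked, in the order asked, and still so for the second after the job is handed in, with the robot touching nothing.
It also fails if it takes over 35 s, if anything falls off the work surface, if the arm or the gripper's body presses on something with over 40 N, if the wrist force passes 120 N, or if a joint passes its speed limit or range.

## Robot

A 6-joint arm with a two-finger parallel gripper is mounted at the origin on the work surface. World frame = base frame: x ahead of the robot, y to its left, z up, the work surface at z = 0. Lengths are in m, angles in rad, forces in N, time in s.
With the tool pointing down it reaches from about 0.425 to 1.125 m from the base axis. Payload 14.9 kg.
Tool frame: the origin (TCP) lies at the very end of the fingers, on their centre line; the grasp point (between the pads) lies 19 mm behind it (r.hold_point_z is the distance from the TCP to the grasp point, in m); z points along the fingers, x is the direction in which the jaws open and shut, and the axes are right-handed (so a half turn about z gives the same grasp; the last joint's range is limited). The gripper opens to 91 mm and grips with 3 to 60 N. Pads are 32 mm wide; open, the fingers measure 118 mm over their backs; the gripper's body (76 mm by 178 mm) begins 60 mm behind the grasp point.
Start: joints at [1.265, 0.379, 1.734, -0, 1.028, -0.033], TCP at [0.189, 0.674, 0.214] pointing down, gripper open.
Joint ranges: [-2.77, 2.77], [-0.74, 2.19], [0, 2.66], [-1.06, 4.2], [0.31, 2.87], [-3.08, 3.08]. Speed limits (rad/s): [1.89, 1.89, 2.39, 3.14, 3.14, 3.14].

## Interface

Orientations are given as a unit quaternion [w, x, y, z].
In Python, from cell import r gives the robot as it stands.
- The arm moves only by the shell command python3 -m crank 'ROWS' [FORCE]. ROWS is JSON, a list of rows, each a list of 7 numbers: the shift along the tool's x, y, z as a fraction of full scale, then the turn, a rotation vector about the tool's x, y, z as a fraction of full scale, then the gripper command: -1 is shut, 1 is fully open, values between are in proportion. A call has 1 to 5 rows; each row is the pose to reach, as a shift and turn from the pose measured when the call began, along the tool's axes at that moment; what a row does not reach only later rows make up. Full scale, the value 1, is 0.15 m for a shift and 120 degrees for a turn. A row lasts 1/10 s, in which the tool goes at most 50 mm and 8.59 degrees, less where a joint would pass 70% of its speed; a pose out of reach is approached as far as the arm can. A call with a number of a shift or a turn outside -1 to 1 is refused whole. A call with a gripper value outside its range is refused whole. The fingers move at their own pace and stop on an object; FORCE is the grip in N (left out, the last holds). Time passes only in rows, so rows that repeat a pose let the fingers close. It gives the time, the measured TCP pose, the force and the opening at its end, in the units of the state.
- r.get_state(): the state, without advancing time (a new reading comes with each control period).
- r.read_camera(name): name is "scene" or "side" or "wrist"; returns the picture (400x640x3 uint8, red, green, blue); there is no depth.
- r.camera_info(name): a dict with "fovy" (degrees; the focal length in pixels is half the picture's height over the tangent of half this angle, whatever the lens; pixels are square), "cx", "cy" (the principal point, pixels), "R" (3x3) and "t" (3): a world point X has camera coordinates R X + t. Camera axes: x right, y down, z forward; pixel columns grow to the right and rows downward; lengths in m; the calibration is good to about 2 mm. A picture is of the moment at which its call begins: read the wrist's pose just before it. camera_info takes no time and is no camera call; for the wrist camera it gives the pose at the moment of the call.
- r.sign_off(): hands the job in, once; it reports no verdict.
Trained networks look in the newest picture that a camera, given by its name, has taken for a name from the list of things; names that differ only in an ending like _2 or _b are one class to them, and where a whole thing is asked for, a point or a joint stands for the part that bears it (a point fixed in the world has none). Each returns a list of dicts, best first, with "p" (0 to 1); they miss things now and then, are a little off and sometimes report something else, mostly with a low value. They report only what shows in the picture. A call takes as long as a camera call. They do not tell look-alikes from the thing itself.
- r.look_for(thing, camera): "bbox" ([left, top, right, bottom] in pixels, round what is visible of it).
- r.tip_of(thing, camera): "location" ([column, row] in pixels: a listed point, or the origin of a listed thing).
The state is a dict: "time": time; "joints": joint angles; "joint_vel": joint speeds; "effort": joint torques, N m; "eef_pos": TCP position; "eef_rot": TCP orientation; "wrist_force": force on the tool from outside, world axes, zero at the start; "torque": the same for the moment, N m; "gripper_width": finger opening in m.
Only numpy, scipy, OpenCV 4.12 (cv2) and the standard library are available. Lean on these libraries where they do the work, as an engineer would, in place of code of your own. Each camera call takes 0.05 s, during which the arm holds its last target.

## Working session

There is one attempt and no reset: what is moved stays moved. The work goes in short steps, Python scripts to look and compute and a shell command to move; the robot and the scene stay as the last step left them, time stands still between calls to the robot, and variables do not carry over. Pictures are saved under pics/ and viewed, and the job is handed in when it is done.

```bash
ls; mkdir -p pics; cat > h.py <<'E'
import numpy as np, cv2
from cell import r
def shot(n,f):
    ci=r.camera_info(n); im=r.read_camera(n); cv2.imwrite('pics/'+f,cv2.cvtColor(im,cv2.COLOR_RGB2BGR)); return im,ci
def K(ci):
    f=200/np.tan(np.radians(ci['fovy'])/2); return f,ci['cx'],ci['cy']
def proj(ci,X):
    f,cx,cy=K(ci); p=np.array(ci['R'])@np.array(X)+np.array(ci['t']); return [cx+f*p[0]/p[2],cy+f*p[1]/p[2]]
def ray(ci,uv):
    f,cx,cy=K(ci); R=np.array(ci['R']); c=-R.T@np.array(ci['t']); d=R.T@np.array([(uv[0]-cx)/f,(uv[1]-cy)/f,1]); return c,d
def atz(ci,uv,z):
    c,d=ray(ci,uv); return c+d*(z-c[2])/d[2]
E
python3 - <<'E'
from h import *
for n in ['scene','side','wrist']:
    im,ci=shot(n,n+'0.png'); print(n,ci)
    for t in ['orange_case_hinge','bottle']:
        print(t,[(np.round(d['location'],1),round(d['p'],2)) for d in r.tip_of(t,n)])
print(r.get_state())
E
```

```text
pics
scene {'fovy': 48.825030230349086, 'cx': 316.8027923955733, 'cy': 209.0169318283899, 'R': array([[ 0.60964203,  0.79265186,  0.00629455],
       [ 0.63797174, -0.48593104, -0.59738018],
       [-0.47045579,  0.36820381, -0.80193348]]), 't': array([-0.3849791 , -0.36877882,  1.33094039])}
orange_case_hinge [(array([190.5, 221.5]), 0.84)]
bottle [(array([361.8, 279.6]), 0.95), (array([294.3, 206. ]), 0.9), (array([336.8, 243.4]), 0.78), (array([317. , 293.5]), 0.56)]
side {'fovy': 49.60255020499661, 'cx': 324.2234068026417, 'cy': 201.21413078034115, 'R': array([[ 0.79087534, -0.61196695,  0.00355822],
       [-0.37379453, -0.48766063, -0.78896436],
       [ 0.48455531,  0.62264241, -0.61442866]]), 't': array([-0.52833205,  0.30575011,  0.82490491])}
orange_case_hinge [(array([344.4, 269.4]), 0.57)]
bottle [(array([293.1, 241.4]), 0.92), (array([362.3, 210.8]), 0.89), (array([328.2, 217.7]), 0.88), (array([378.8, 231.7]), 0.78)]
wrist {'fovy': 58.544381527093705, 'cx': 322.7539067374597, 'cy': 192.08392345171342, 'R': array([[ 0.26978756,  0.96291899, -0.00129906],
       [ 0.93628
[... 167 characters left out ...]
'time': 0.45, 'joints': array([ 1.26467889e+00,  3.78957275e-01,  1.73423125e+00,  1.12821249e-05,
        1.02849767e+00, -3.32637633e-02]), 'joint_vel': array([ 6.51412983e-04, -2.46291972e-03, -1.80324171e-03, -5.72465512e-05,
        2.59022751e-03, -1.09043696e-03]), 'effort': array([-2.19163936e-03, -7.63049912e+01, -4.34335864e+01,  6.50067581e-02,
        3.98431113e-02,  1.55306466e-06]), 'eef_pos': array([0.18861147, 0.67409889, 0.21387619]), 'eef_rot': array([ 2.30687458e-05,  7.96707674e-01,  6.04364856e-01, -4.09742029e-05]), 'wrist_force': array([0.2012652 , 0.60872984, 0.34363384]), 'torque': array([ 0.01416263,  0.00038565, -0.01197983]), 'gripper_width': 0.09127953063000574}
```

View pics/scene0.png

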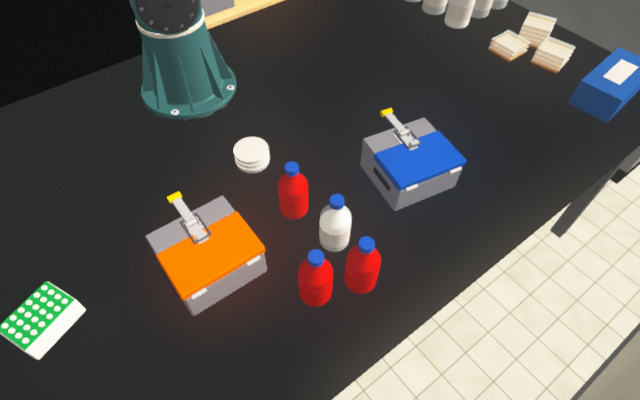

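View pics/side0.png

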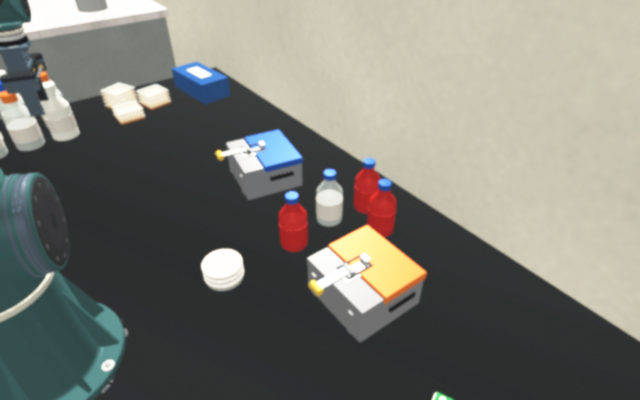

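View pics/wrist0.png

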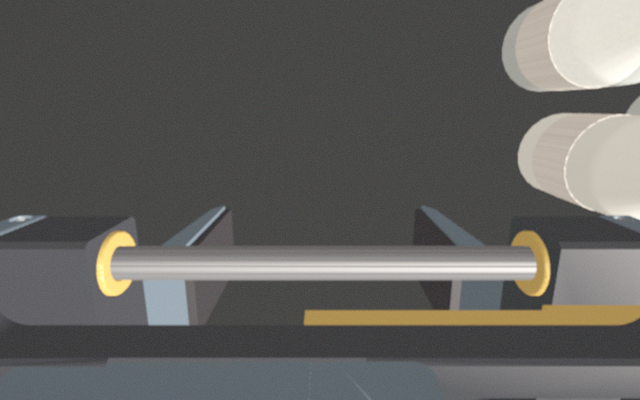

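Scene view: there are two look-alike levers. The one on the orange case has its crossbar at about (175,198) and pivot at (190,222), and the one on the blue case has its crossbar at about (387,113). I choose the first, on the orange lid. The clear bottle is at (336,225), and the three red bottles are not meant. Next I'll check the choice in a close crop and triangulate.

```bash
python3 - <<'E'
from h import *
a=cv2.imread('pics/scene0.png')[180:320,135:275]; b=cv2.imread('pics/side0.png')[215:345,295:435]
a=cv2.resize(a,(520,520),interpolation=2)[:,:390] if 0 else cv2.resize(a,(400,400),interpolation=2)
b=cv2.resize(b,(400,371),interpolation=2); c=np.zeros((400,800,3),np.uint8); c[:,:400]=a;c[:371,400:]=b
cv2.imwrite('pics/crop0.png',c)
# yellow blobs
P={}
for n in ['scene','side']:
    im=cv2.imread(f'pics/{n}0.png'); hsv=cv2.cvtColor(im,cv2.COLOR_BGR2HSV)
    m=cv2.inRange(hsv,(22,150,120),(34,255,255)); k,l,s,ce=cv2.connectedComponentsWithStats(m)
    for i in range(1,k):
        if s[i,4]>15: print(n,s[i],ce[i])
    P[n]=ce[1:][s[1:,4]>15]
    ci=r.camera_info(n); 
    for u in P[n]: print(u,atz(ci,u,.116))
S=r.camera_info('scene'); 
print('hinge scene',atz(S,(190.5,221.5),.116)); D=r.camera_info('side'); print('hinge side',atz(D,(344.4,269.4),.116))
# lid corners at z=.104 scene
for n,ci,l in [('scene',S,[(147,239),(223,198),(265,249),(186,292)]),('side',D,[(308,252),(364,227),(425,271),(359,309)])]:
    for u in l: print(n,u,np.round(atz(ci,u,.104),3))
E
```

```text
scene [380 107  13  10  68] [385.73529412 111.27941176]
scene [167 191  16  13  97] [173.73195876 196.1443299 ]
[385.73529412 111.27941176] [0.52929088 0.29422766 0.116     ]
[173.73195876 196.1443299 ] [ 0.45544638 -0.24750656  0.116     ]
side [216 150   7  10  32] [218.53125 155.46875]
side [309 283  13  12  56] [314.71428571 289.16071429]
[218.53125 155.46875] [0.52683953 0.29378921 0.116     ]
[314.71428571 289.16071429] [ 0.45251696 -0.24847554  0.116     ]
hinge scene [ 0.53563801 -0.2503888   0.116     ]
hinge side [ 0.52944492 -0.24381861  0.116     ]
scene (147, 239) [ 0.512 -0.338  0.104]
scene (223, 198) [ 0.513 -0.164  0.104]
scene (265, 249) [ 0.675 -0.163  0.104]
scene (186, 292) [ 0.664 -0.33   0.104]
side (308, 252) [ 0.508 -0.15   0.104]
side (364, 227) [ 0.655 -0.163  0.104]
side (425, 271) [ 0.663 -0.338  0.104]
side (359, 309) [ 0.495 -0.328  0.104]
```

View pics/crop0.png

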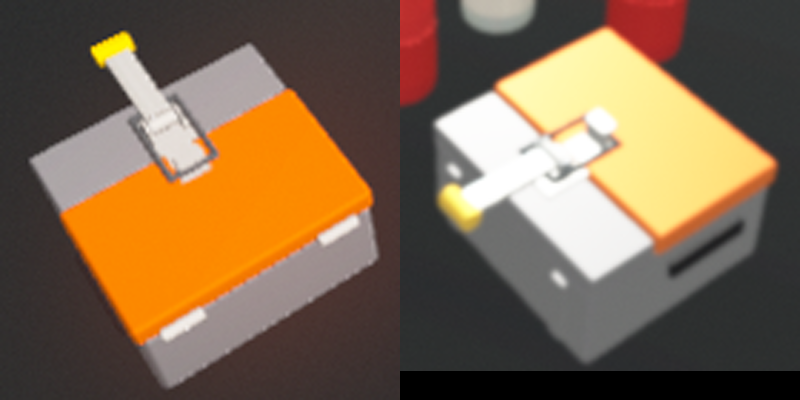

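Scene crop shows the crossbar at about (113,47), attached to the orange-lidded case, so the choice is confirmed. Both cameras put the crossbar near (0.454, -0.248, 0.116), with the case yaw close to 0. I'll transit first, tool down and jaws along y.

```bash
python3 -m crank '[[-0.57,0.92,-0.27,0,0,-0.131,0.6],[-0.57,0.92,-0.27,0,0,-0.131,0.6],[-0.57,0.92,-0.27,0,0,-0.131,0.6],[-0.57,0.92,-0.27,0,0,-0.131,0.6]]' 10
```

```text
time: 0.85
eef_pos: [0.3007, 0.5524, 0.2557]
eef_rot: [0.0, 0.707, 0.707, 0.001]
wrist_force: [-0.6, 1.6, -0.4]
gripper_width: 0.0728
```

```bash
python3 -m crank '[[-1,0.9,0,0,0,0,0.6],[-1,0.9,0,0,0,0,0.6],[-1,0.9,0,0,0,0,0.6],[-1,0.9,0,0,0,0,0.6]]'
python3 -m crank '[[-1,0,0,0,0,0,0.6],[-1,0,0,0,0,0,0.6],[-1,0,0,0,0,0,0.6]]'
python3 -m crank '[[-1,0,0,0,0,0,0.6],[-1,0,0,0,0,0,0.6],[-1,0,0,0,0,0,0.6]]'
python3 -m crank '[[-1,0,0,0,0,0,0.6],[-1,0,0,0,0,0,0.6],[-1,0,0,0,0,0,0.6]]'
```

```text
time: 1.25
eef_pos: [0.4332, 0.4048, 0.2558]
eef_rot: [0.0, 0.707, 0.707, 0.001]
wrist_force: [0.9, -0.2, 0.1]
gripper_width: 0.0726
time: 1.55
eef_pos: [0.433, 0.2545, 0.2555]
eef_rot: [-0.0, 0.707, 0.707, 0.001]
wrist_force: [1.8, -0.1, 0.2]
gripper_width: 0.0729
time: 1.85
eef_pos: [0.4327, 0.1046, 0.2555]
eef_rot: [0.0, 0.707, 0.707, 0.001]
wrist_force: [0.3, -0.6, 0.1]
gripper_width: 0.0729
time: 2.15
eef_pos: [0.4326, -0.0457, 0.2557]
eef_rot: [0.0, 0.707, 0.707, 0.001]
wrist_force: [1.0, 0.7, -0.4]
gripper_width: 0.0734
```

```bash
python3 -m crank '[[-1,0,0,0,0,0,0.6],[-1,0,0,0,0,0,0.6],[-1,0,0,0,0,0,0.6]]'
python3 -m crank '[[-0.35,0,0,0,0,0,0.6],[-0.35,0,0,0,0,0,0.6]]'
python3 - <<'E'
from h import *
for n in ['wrist','scene','side']:
    im,ci=shot(n,n+'1.png')
    print(n,[(d['location'],d['p']) for d in r.tip_of('orange_case_hinge',n)],proj(ci,(.454,-.248,.116)))
    if n=='wrist': print(ci, r.get_state()['eef_pos'])
E
```

```text
time: 2.45
eef_pos: [0.4325, -0.196, 0.2557]
eef_rot: [0.001, 0.707, 0.707, 0.002]
wrist_force: [0.8, 0.8, 0.2]
gripper_width: 0.0731
time: 2.65
eef_pos: [0.4327, -0.2526, 0.2559]
eef_rot: [0.001, 0.708, 0.706, 0.002]
wrist_force: [-0.1, 1.5, 0.9]
gripper_width: 0.0728
wrist [([332.2, 289.2], 0.62)] [np.float64(329.0844125262743), np.float64(204.93597584289532)]
{'fovy': 58.544381527093705, 'cx': 322.7539067374597, 'cy': 192.08392345171342, 'R': array([[ 3.91688044e-03,  9.99992145e-01, -6.06791159e-04],
       [ 9.71320332e-01, -3.66031187e-03,  2.37746534e-01],
       [ 2.37742445e-01, -1.52061334e-03, -9.71327039e-01]]), 't': array([ 0.25201116, -0.45785117,  0.32680916])} [ 0.43244182 -0.24921968  0.25543881]
scene [([192.3, 221.0], 0.81)] [np.float64(173.20728153672653), np.float64(195.82865820633276)]
side [([347.5, 269.6], 0.67)] [np.float64(315.19199388004245), np.float64(288.6363739846758)]
```

View pics/wrist1.png

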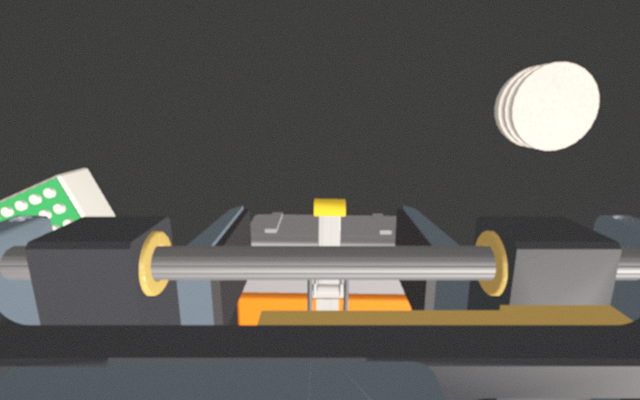

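```bash
python3 - <<'E'
from h import *
ci=r.camera_info('wrist'); im=cv2.imread('pics/wrist1.png'); hsv=cv2.cvtColor(im,cv2.COLOR_BGR2HSV)[190:225,300:360]
m=cv2.inRange(hsv,(22,150,100),(34,255,255)); y,x=np.nonzero(m); u=(x.min()+x.max())/2+300; v=(y.min()+y.max())/2+190
print(u,v,x.min()+300,x.max()+300,atz(ci,(u,v),.120), cv2.minAreaRect(np.c_[x,y].astype(np.float32)))
for p in [(252,216),(395,216),(240,294),(409,294)]: print(atz(ci,p,.104))
print(atz(ci,(330,240),.12),atz(ci,(328,300),.12))
for n in['scene','side']:
    im=cv2.imread(f'pics/{n}1.png'); h=cv2.cvtColor(im,cv2.COLOR_BGR2HSV); m=cv2.inRange(h,(6,150,120),(18,255,255))
    k,l,s,c=cv2.connectedComponentsWithStats(m); i=1+np.argmax(s[1:,4]); y,x=np.nonzero(l==i)
    h=cv2.convexHull(np.c_[x,y].astype(np.float32)); a=cv2.approxPolyDP(h,5,True)[:,0]
    cc=r.camera_info(n); print(n,[ (p.tolist(),np.round(atz(cc,p,.104),3).tolist()) for p in a])
E
```

```text
329.0 207.0 313 345 [ 0.4545622  -0.24242735  0.12      ] ((29.0, 17.0), (16.0, 32.0), 90.0)
[ 0.46811224 -0.31483539  0.104     ]
[ 0.4679528  -0.17969411  0.104     ]
[ 0.54967966 -0.33054721  0.104     ]
[ 0.54950094 -0.16167817  0.104     ]
[ 0.48590566 -0.24134219  0.12      ] [ 0.54681047 -0.2428756   0.12      ]
scene [([265.0, 247.0], [0.671, -0.161, 0.104]), ([184.0, 300.0], [0.676, -0.341, 0.104]), ([156.0, 257.0], [0.561, -0.342, 0.104]), ([235.0, 211.0], [0.559, -0.162, 0.104])]
side [([425.0, 278.0], [0.649, -0.35, 0.104]), ([385.0, 302.0], [0.544, -0.345, 0.104]), ([362.0, 277.0], [0.552, -0.272, 0.104]), ([358.0, 228.0], [0.642, -0.157, 0.104]), ([368.0, 224.0], [0.669, -0.161, 0.104]), ([423.0, 268.0], [0.666, -0.33, 0.104])]
```

Wrist view shows the yellow bar at (329,207), between the fingers (245 and 397), and the case edges are level, so yaw is about 0. Estimates of the bar's y are -0.242 (wrist), -0.2475 (scene) and -0.2485 (side). I'll aim for -0.246 and descend partway.

```bash
python3 -m crank '[[0.03,0.14,0.35,0,0,0,0.6],[0.03,0.14,0.65,0,0,0,0.6],[0.03,0.14,0.65,0,0,0,0.6],[0.03,0.14,0.65,0,0,0,0.6]]'
python3 - <<'E'
from h import *
for n in ['wrist','side']:
    im,ci=shot(n,n+'2.png')
a=cv2.imread('pics/side2.png')[190:330,260:440]
cv2.imwrite('pics/side2c.png',cv2.resize(a,(720,560),interpolation=2))
print(r.get_state()['eef_pos'])
E
```

```text
time: 3.35
eef_pos: [0.4538, -0.2416, 0.1586]
eef_rot: [-0.0, 0.706, 0.708, 0.001]
wrist_force: [0.2, 0.1, 0.9]
gripper_width: 0.0729
[ 0.45499857 -0.24278304  0.16056367]
```

View pics/wrist2.png

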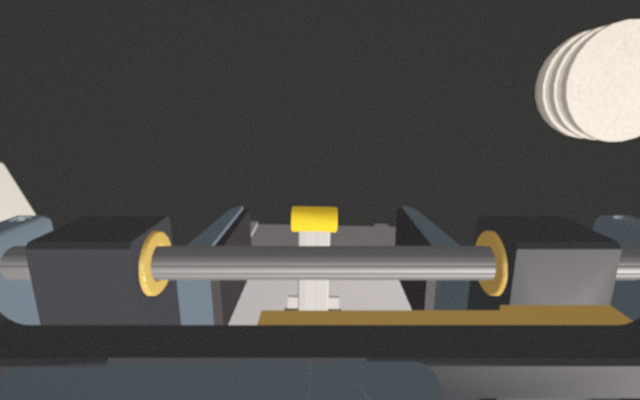

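View pics/side2c.png

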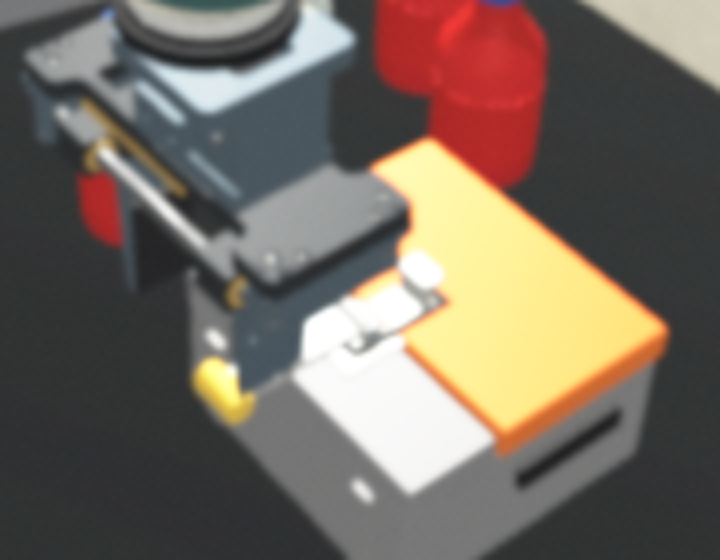

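Wrist view: bar at (314,219), finger midpoint at about 321, so I'm about 5 mm off in y. Side crop: the bar sits just below the open jaw. I'll correct the offset and descend to grasp height.

```bash
python3 -m crank '[[-0.033,0,0.1,0,0,0,0.6],[-0.033,0,0.28,0,0,0,0.6],[-0.033,0,0.41,0,0,0,0.6],[-0.033,0,0.41,0,0,0,0.6]]'
python3 - <<'E'
from h import *
for n in ['wrist','side']:
    im,ci=shot(n,n+'3.png')
a=cv2.imread('pics/side3.png')[190:330,260:440]
b=cv2.imread('pics/wrist3.png')[100:350,160:480]
cv2.imwrite('pics/c3.png',np.hstack([cv2.resize(a,(400,312),interpolation=2),cv2.resize(b,(400,312),interpolation=2)]))
print(r.get_state()['eef_pos'])
E
```

```text
time: 3.85
eef_pos: [0.4545, -0.2476, 0.0978]
eef_rot: [0.001, 0.706, 0.708, 0.002]
wrist_force: [-0.7, 0.0, 0.6]
gripper_width: 0.073
[ 0.45573948 -0.24826104  0.09986081]
```

View pics/c3.png

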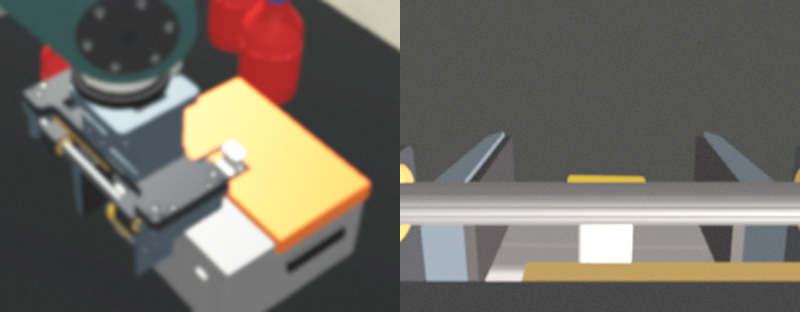

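The bar (crop col 606) is centred between the fingers (505 and 705) and at pad height. Closing now.

```bash
python3 -m crank '[[0,0,0,0,0,0,-1],[0,0,0,0,0,0,-1],[0,0,0,0,0,0,-1],[0,0,0,0,0,0,-1],[0,0,0,0,0,0,-1]]' 12
python3 -m crank '[[0,0,0,0,0,0,-1],[0,0,0,0,0,0,-1],[0,0,0,0,0,0,-1]]' 12
```

```text
time: 4.45
eef_pos: [0.4558, -0.2483, 0.1]
eef_rot: [0.003, 0.706, 0.708, 0.002]
wrist_force: [0.6, -0.1, -0.6]
gripper_width: 0.0359
time: 4.75
eef_pos: [0.4556, -0.2472, 0.0999]
eef_rot: [0.002, 0.707, 0.708, 0.003]
wrist_force: [2.2, 10.7, 4.3]
gripper_width: 0.0277
```

```bash
python3 -m crank '[[0.01,0.008,-0.093,0,0,0,-1],[0.01,0.018,-0.137,0,0,0,-1],[0.01,0.032,-0.183,0,0,0,-1],[0.01,0.032,-0.183,0,0,0,-1]]' 15
python3 - <<'E'
from h import *
im,ci=shot('scene','scene4.png')
a=im[150:310,110:290,::-1]
cv2.imwrite('pics/c4.png',cv2.resize(a,(675,600),interpolation=2)); print(r.get_state()['wrist_force'])
E
```

```text
time: 5.15
eef_pos: [0.4607, -0.2467, 0.1284]
eef_rot: [0.003, 0.707, 0.708, 0.002]
wrist_force: [-2.8, -9.4, -2.1]
gripper_width: 0.0278
[-2.57637354 -9.43563647 -1.15379507]
```

View pics/c4.png

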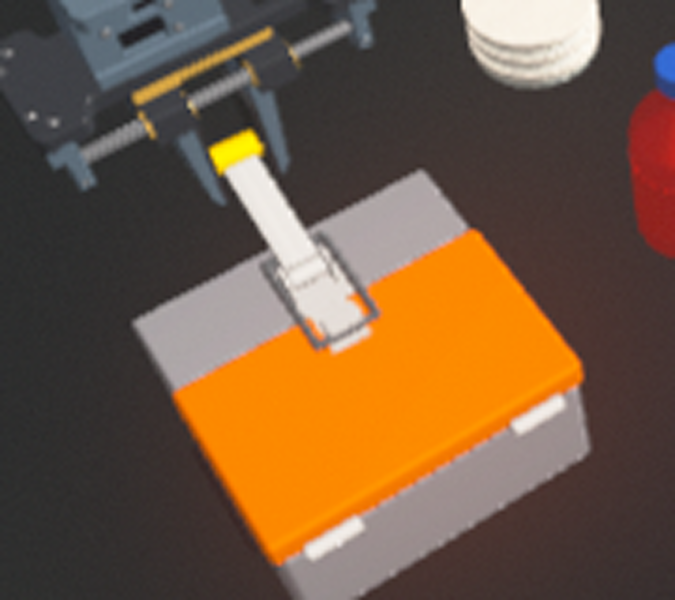

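The bar is held between the fingertips and the lever is rising. I'll continue along the arc.

```bash
python3 -m crank '[[-0.005,0.042,-0.085,0,0,0,-1],[-0.005,0.093,-0.161,0,0,0,-1],[-0.005,0.16,-0.225,0,0,0,-1],[-0.005,0.236,-0.28,0,0,0,-1],[-0.005,0.236,-0.28,0,0,0,-1]]' 15
```

```text
time: 5.7
eef_pos: [0.4974, -0.2476, 0.1721]
eef_rot: [0.003, 0.706, 0.708, 0.002]
wrist_force: [-7.7, 0.2, 12.1]
gripper_width: 0.0277
```

```bash
python3 -m crank '[[0,0.055,-0.04,0,0,0,-1],[0,0.12,-0.062,0,0,0,-1],[0,0.175,-0.077,0,0,0,-1],[0,0.22,-0.081,0,0,0,-1],[0,0.22,-0.081,0,0,0,-1]]' 12
python3 - <<'E'
from h import *
im,ci=shot('scene','scene5.png'); a=im[150:310,110:290,::-1]
im,ci=shot('side','side5.png'); b=im[170:330,260:440,::-1]
cv2.imwrite('pics/c5.png',cv2.resize(np.hstack([a,b]),(800,356),interpolation=2)); print(r.get_state()['wrist_force'])
E
```

```text
time: 6.2
eef_pos: [0.5318, -0.248, 0.1852]
eef_rot: [0.005, 0.706, 0.708, 0.003]
wrist_force: [-0.3, -5.3, 5.8]
gripper_width: 0.0281
[-0.01998134 -5.6920635   5.22147567]
```

View pics/c5.png

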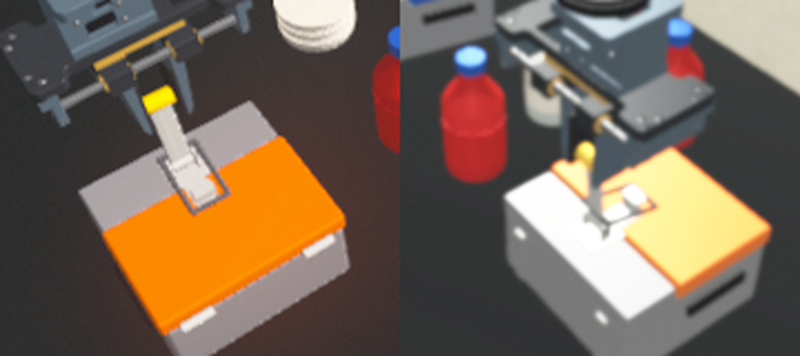

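Both crops show the lever nearly upright (about 1.5 rad). Opening the gripper.

```bash
python3 -m crank '[[0,0,0,0,0,0,0.6],[0,0,0,0,0,0,0.6],[0,0,0,0,0,0,0.6],[0,0,0,0,0,0,0.6],[0,0,0,0,0,0,0.6]]'
python3 - <<'E'
from h import *
im,ci=shot('scene','scene6.png'); a=im[150:310,110:290,::-1]
im,ci=shot('side','side6.png'); b=im[170:330,260:440,::-1]
cv2.imwrite('pics/c6.png',cv2.resize(np.hstack([a,b]),(800,356),interpolation=2)); print(r.get_state()['wrist_force'])
E
```

```text
time: 6.8
eef_pos: [0.5312, -0.2479, 0.1851]
eef_rot: [0.004, 0.706, 0.708, 0.003]
wrist_force: [-0.5, -0.0, 0.4]
gripper_width: 0.0651
[ 0.13747607 -1.43530499  0.83059686]
```

View pics/c6.png

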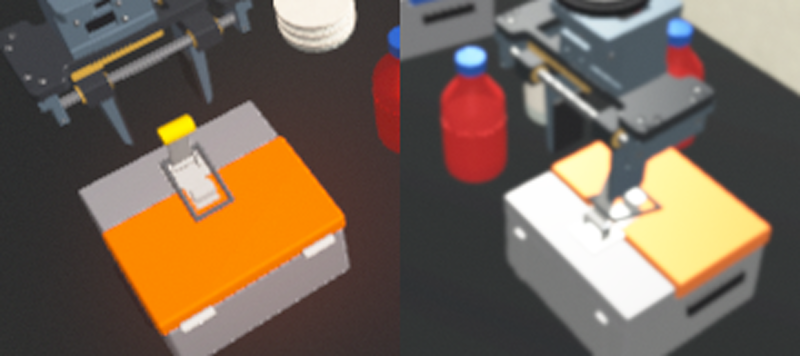

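The lever is swinging on to the rear, free of the fingers. I'll retract straight up.

```bash
python3 -m crank '[[0,0,0,0,0,0,0.9],[0,0,-0.1,0,0,0,0.9],[0,0,-0.35,0,0,0,0.9],[0,0,-0.6,0,0,0,0.9],[0,0,-0.6,0,0,0,0.9]]'
python3 -m crank '[[0,-0.3,-0.3,0,0,0,0.9],[0,-0.6,-0.4,0,0,0,0.9],[0,-0.7,-0.4,0,0,0,0.9],[0,-0.7,-0.4,0,0,0,0.9],[0,-0.7,-0.4,0,0,0,0.9]]'
python3 - <<'E'
from h import *
im,ci=shot('scene','scene7.png'); a=im[150:310,110:290,::-1]
im,ci=shot('side','side7.png'); b=im[170:330,260:440,::-1]
cv2.imwrite('pics/c7.png',cv2.resize(np.hstack([a,b]),(800,356),interpolation=2)); print(r.get_state()['wrist_force'])
for n in ['scene','side']:
    c=r.camera_info(n)
    print(n,{q:np.round(proj(c,(.534-.08*np.cos(q),-.247,.116+.08*np.sin(q)))).tolist() for q in (1.57,1.9,2.2)})
E
```

```text
time: 7.4
eef_pos: [0.5325, -0.2489, 0.2814]
eef_rot: [0.008, 0.706, 0.708, 0.004]
wrist_force: [1.3, -0.8, -0.4]
gripper_width: 0.0867
time: 7.9
eef_pos: [0.4265, -0.2489, 0.3403]
eef_rot: [0.009, 0.706, 0.708, 0.004]
wrist_force: [1.1, 0.0, -0.8]
gripper_width: 0.0867
[-0.27115181  0.34186197 -0.39359558]
scene {1.57: [182.0, 196.0], 1.9: [189.0, 206.0], 2.2: [196.0, 217.0]}
side {1.57: [349.0, 240.0], 1.9: [359.0, 236.0], 2.2: [367.0, 235.0]}
```

View pics/c7.png

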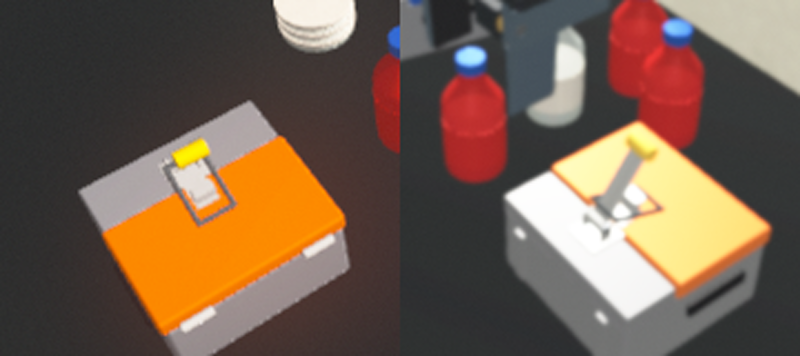

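View pics/scene7.png

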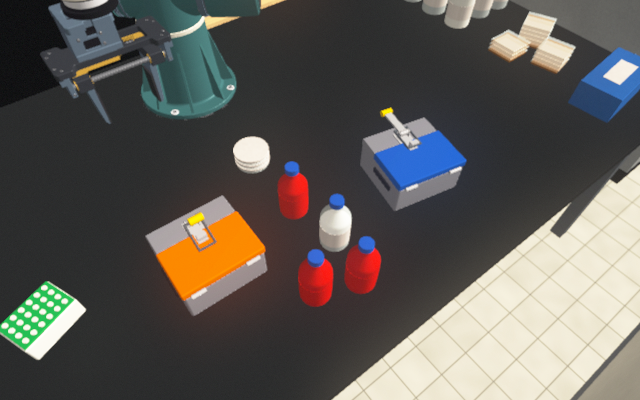

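Scene bar at (196,218) and side bar at (368,236) both match q = 2.2, the open stop. The blue lever and the bottle are unchanged. Now I'll compare the hook before and after.

```bash
python3 -m crank '[[0,0,0,0,0,0,0.9],[0,0,0,0,0,0,0.9],[0,0,0,0,0,0,0.9],[0,0,0,0,0,0,0.9],[0,0,0,0,0,0,0.9]]'
python3 - <<'E'
from h import *
o=[]
for n,(y,x) in {'scene':(205,175),'side':(225,325)}.items():
    shot(n,n+'8.png')
    for k in '08': o.append(cv2.resize(cv2.imread(f'pics/{n}{k}.png')[y:y+50,x:x+66],(396,300),interpolation=2))
cv2.imwrite('pics/c8.png',np.vstack([np.hstack(o[:2]),np.hstack(o[2:])]))
for n in ['scene','side']: print(n, np.abs(cv2.imread(f'pics/{n}0.png')[190:250,315:355].astype(int)-cv2.imread(f'pics/{n}8.png')[190:250,315:355]).mean(), np.abs(cv2.imread(f'pics/{n}7.png').astype(int)-cv2.imread(f'pics/{n}8.png')).mean())
E
```

```text
time: 8.5
eef_pos: [0.4271, -0.2487, 0.3394]
eef_rot: [0.008, 0.706, 0.708, 0.004]
wrist_force: [0.1, -0.3, 0.8]
gripper_width: 0.0867
scene 0.8416666666666667 1.3255989583333334
side 20.937361111111112 0.7188190104166666
```

View pics/c8.png

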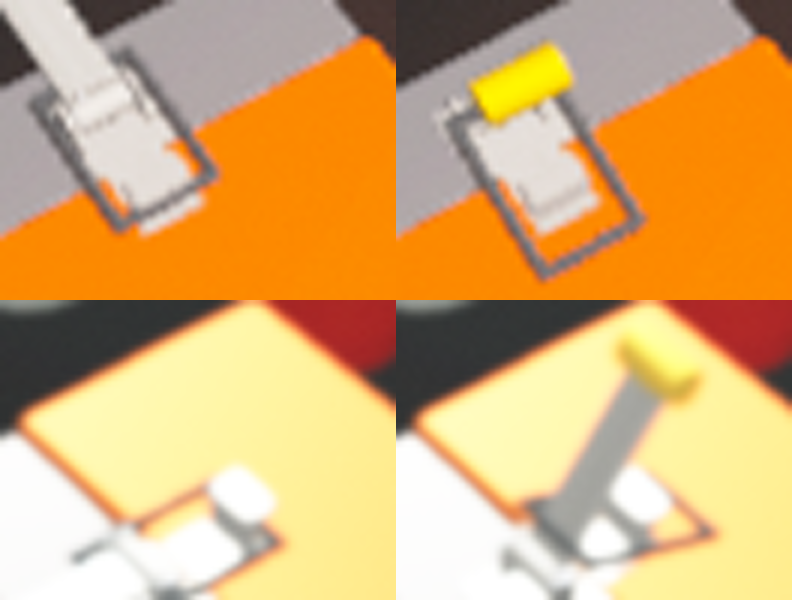

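The hook's loop now lies on the lid, behind and clear of the catch (scene crop bottom edge at (595,250), catch at (565,205)). Before, it wrapped under the catch. The lever is still standing open, so I'll hand in.

```bash
python3 -c "
from cell import r
print(r.get_state()['wrist_force']);print(r.sign_off())"
```

```text
[ 0.38241234 -0.44650167  0.99943384]
the job is handed in; nothing more can be done
None
```

The orange-lidded case is unlatched, and I handed the job in about 8.6 s into the 35 s allowed. I pinched the yellow crossbar by its ends, lifted it along its arc to about 1.5 rad, let go, and moved the arm up and away.

- **Lever:** in both the scene and side pictures it stands at the 2.2 rad open stop. It was still there 0.6 s later.
- **Hook:** its loop lies on the lid, behind and clear of the catch.
- **Blue case and bottle:** the blue lever is still closed, and the bottle region in the scene picture did not change.
- **Forces:** the highest wrist force I saw was about 14 N, partway along the arc. It was near zero at hand-in, with the arm touching nothing.
- **Disagreement:** the cameras differed by up to 6 mm on the bar's y position. A second wrist picture settled it before I closed the grip.

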